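Slide the jet canister onto the shaker pad and click the selector to its stud

TASK

Slide the aluminium jet canister along the bench, upright and never lifted, until it stands centred on the round black shaker pad. Then turn the cleaner's selector knob clockwise until its pointer clicks home at the one position marked by a round stud instead of a bar (the last but one). Leave the other things on the bench where they are.

Things in the scene. Friction and masses are not known exactly. Their poses are not given: they have to be found in the camera images.
- canister: The loose screw-top aluminium canister, a plain upright cylinder 76 mm in diameter and 64 mm high with a knurled cap, about 0.3 kg. Origin: centre of its underside, z up.
- pad: The shaker pad: a black rubber disc 110 mm in diameter with a small steel centre dot, let flush into the bench (nothing to bump over), to the left (+y) of the cleaner's console. Origin: its centre at bench height. The canister must stand centred here.
- console: The cleaner's fixed grey console, 124 mm deep (x), 160 mm wide (y), about 43 mm high in front and 100 mm at the back. Its top is a flat panel sloping 25 degrees down towards -x (the robot), the selector in its middle. Origin: centre of the underside; z up, x to the back, y to the left. The panel point under the selector is at (-4, 0, 72) mm.
- selector_grip (a point): On the selector's turning axis, at mid-height of its grip bar, 18 mm above the panel. Turns with the knob: x along the bar to the pointer end (small nose, white line on top), y across it, z outward along the turning axis (panel normal). Bar 40 long, 12 thick, 22 mm high (11 mm below to 11 mm above this point); below it a skirt disc of 46 mm diameter, its top 11 mm below this point.
- selector (a joint): Knob angle, rad, growing clockwise seen from above. Seven click positions 0.5236 apart: 0 (pointer to console +y), 0.524, 1.047, 1.571 (pointer up the slope), 2.094, 2.618, 3.142 (pointer to -y); stops just beyond the ends. Starts at the first or second. Each click takes 0.1 to 0.2 N m; let go, the knob springs to the nearest position.
- stud (a point): The round steel stud (11 mm across, 3 mm high) that marks the wanted position, at 2.618 rad, on the panel 41 mm from the turning axis. The other six positions have thin radial steel bars (12 by 2.5 mm). This point is the centre of the stud's foot.
- sight_jar: Bystander: green glass sight jar with a steel cap, 56 mm in diameter, 80 mm high. Origin: centre of its underside.
- ratchet: Bystander: chrome ratchet handle lying flat, 190 mm long, up to 34 mm wide, 27 mm high. Handle to its -x, head at +x (50 mm from the origin). Origin: on the bench, under the shaft.
- reed_cage: Bystander: blue anodised reed cage, flange 52 by 62 mm, 45 mm high. Origin: centre of its underside.
- gap_tool: Bystander: flat steel spark plug gap tool, 125 mm long, 24 mm wide, 6 mm thick. Origin: centre of its underside, x along its length.
Things that resemble listed ones, but are neither listed nor needed, are in the scene too. Leave any pink or purple look-alike of the canister alone.

How it is judged (in metres and radians):
On the way, in this order (a step that is already met when the one before it is completed fails the run):
1. the canister stands centred on the shaker pad (horizontal distance between canister and pad below 0.018 m and angle between canister's own z axis and vertical below 0.1 rad and height (world z) of canister below 0.006 m and linear speed of canister below 0.02 m/s), for 0.2 s.
2. the selector is at the round stud (value of joint selector between 2.488 and 2.748 rad), for 0.2 s.
At the end, for the whole second after the job is handed in: The canister stands upright and at rest on the bench with its centre within 18 mm of the pad's centre, and the selector rests within 0.13 rad of the stud position (2.618 rad) (all of step 1 and all of step 2 and velocity of joint selector between -0.1 and 0.1 rad/s); the robot touches nothing.
It fails at once if the canister is lifted off the bench or tipped (height (world z) of canister above 0.012 m or angle between canister's own z axis and vertical above 0.3 rad).
It fails at once if the green glass sight jar is displaced (by more than 20 mm) (distance of sight_jar from where it was at the start of the episode above 0.02 m).
It fails at once if the chrome ratchet handle is displaced (by more than 20 mm) (distance of ratchet from where it was at the start of the episode above 0.02 m).
It fails at once if the blue reed cage is displaced (by more than 20 mm) (distance of reed_cage from where it was at the start of the episode above 0.02 m).
It fails at once if the spark plug gap tool is displaced (by more than 20 mm) (distance of gap_tool from where it was at the start of the episode above 0.02 m).
It also fails if it takes over 70 s, if anything falls off the work surface, if the arm or the gripper's body presses on something with over 40 N, if the wrist force passes 120 N, or if a joint passes its speed limit or range.

ROBOT

A 6-joint arm with a two-finger parallel gripper is mounted at the origin on the work surface. World frame = base frame: x ahead of the robot, y to its left, z up, the work surface at z = 0. Lengths are in mm, angles in rad, forces in N, time in s.
With the tool pointing down it reaches from about 350 to 850 mm from the base axis. Payload 8.1 kg.
Tool frame: the origin (TCP) lies between the finger pads; the fingertips stand 11 mm ahead of it and the grasp point (between the pads) lies 8 mm behind it (robot.finger_overhang is the distance from the TCP to the fingertips, in mm); z points along the fingers, y is the line along which they close (so a half turn about z gives the same grasp; the last joint's range is limited). The gripper opens to 85 mm and grips with 20 to 120 N. Pads are 22 mm wide; open, the fingers measure 114 mm over their backs; the gripper's body (76 mm by 85 mm) begins 54 mm behind the grasp point. The pads swing forward as they close: fully open they stand 13 mm farther back than shut.
Start: joints at [1.216, 0.13, 1.488, -0, 1.523, -0.085], TCP at [159.901, 578.305, 213.392] pointing down, gripper open.
Joint ranges: [-2.96, 2.96], [-0.89, 2.26], [0.02, 2.5], [-1.34, 4.48], [0, 2.73], [-2.66, 2.66]. Speed limits (rad/s): [2.39, 2.39, 2.79, 3.14, 3.14, 3.14].

INTERFACE

Orientations are given as [roll, pitch, yaw] about the fixed x, y, z axes, in that order (R = Rz(yaw) Ry(pitch) Rx(roll)).
In Python, from bench import robot gives the robot as it stands.
- The arm moves only by the tool step_arm, never from a script. Its argument "series" is text: rows parted by semicolons, each of 5 numbers parted by spaces: the opening, from 0 (shut) to 1 (fully open), then the shift along the tool's x, y, z in units of 250 mm (1.0 is 250 mm), then the turn about the tool's z in units of pi rad (1.0 is pi rad). In form: gripper tx ty tz yaw; .... A call has 1 to 12 rows; each row is the pose to reach, as a shift and turn from the pose commanded when the call began, along the tool's axes at that moment, turning the shorter way round; what a row does not reach only later rows make up. A row lasts 1/8 s, in which the tool goes at most 62.5 mm and 10.7 degrees, less where a joint would pass 70% of its speed; a pose out of reach is approached as far as the arm can. A call with a number of a shift or a turn outside -1 to 1 is refused whole. A call with a gripper value outside its range is refused whole. The fingers move at their own pace and stop on an object; the grip force is fixed at half the most. Time passes only in rows, so rows that repeat a pose let the fingers close. It gives the time, the measured TCP pose, the force, the opening and the grip force at its end, in the units of the state.
- robot.sense(): the state, without advancing time (a new reading comes with each control period).
- robot.get_image(name): name is "side" or "top" or "wrist"; returns the picture (420x560x3 uint8, red, green, blue); there is no depth.
- robot.camera_model(name): a dict with "K" (3x3 intrinsics, pixels), "distortion" ([k1, k2, p1, p2, k3] as OpenCV has them; the pictures are not rectified), "origin" and "orientation" of the camera in the world. Camera axes: x right, y down, z forward; pixel columns grow to the right and rows downward; lengths in mm; the calibration is good to about 2 mm. A picture is of the moment at which its call begins: read the wrist's pose just before it. camera_model takes no time and is no camera call; for the wrist camera it gives the pose at the moment of the call.
- robot.finish_job(): hands the job in; it is judged then, once.
Trained networks look in the newest picture that a camera, given by its name, has taken for a name from the list of things; names that differ only in an ending like _2 or _b are one class to them, and where a whole thing is asked for, a point or a joint stands for the part that bears it (a point fixed in the world has none). Each returns a list of dicts, best first, with "p" (0 to 1); they miss things now and then, are a little off and sometimes report something else, mostly with a low value. They report only what shows in the picture. A call takes as long as a camera call. They do not tell look-alikes from the thing itself.
- robot.boxes_of(camera, thing): "bbox" ([centre column, centre row, width, height] in pixels, round what is visible of it).
- robot.mark_of(camera, thing): "point" ([column, row] in pixels: a listed point, or the origin of a listed thing).
The state is a dict: "t": time; "joint_pos": joint angles; "qd": joint speeds; "joint_efforts": joint torques, N m; "position": TCP position; "tool_rot": TCP orientation; "ft_force": force on the tool from outside, world axes, zero at the start; "wrist_torque": the same for the moment, N m; "gripper_width": finger opening in mm; "grasp_force": force on a finger pad.
Only numpy, scipy, OpenCV 4.12 (cv2) and the standard library are available. Lean on these libraries where they do the work, as an engineer would, in place of code of your own. Each camera call takes 0.05 s, during which the arm holds its last target. There are 200 camera calls.

## Working session

There is one attempt and no reset: what is moved stays moved. The work goes in short steps, Python scripts to look and compute and a tool call to move; the robot and the scene stay as the last step left them, time stands still between calls to the robot, and variables do not carry over. Pictures are saved under pics/ and viewed, at most 10 in all, crops included, and the job is handed in when it is done.

Besides the shell and the picture viewer there is one more tool, called after "Request:" by a JSON object that holds its "api" and its "payload". step_arm: Moves the arm, as the interface text tells. Shifts and turns lie within -1 to 1; 1 stands for 250 mm of shift or pi rad of turn. Its arguments: {"type":"object","properties":{"series":{"type":"string"}},"required":["series"]}

```bash
mkdir -p pics; cat > h.py <<'E'
import numpy as np, cv2
from bench import robot
from scipy.spatial.transform import Rotation as R
def ray(cam,px):
    m=robot.camera_model(cam); K=np.array(m["K"]); d=np.array(m["distortion"])
    p=cv2.undistortPoints(np.array([[px]],float),K,d)[0,0]
    o=np.array(m["orientation"]); M=o if o.shape==(3,3) else R.from_euler('xyz',o).as_matrix()
    return np.array(m["origin"],float),M@np.array([p[0],p[1],1])
def onz(cam,px,z):
    o,v=ray(cam,px); return o+v*(z-o[2])/v[2]
def proj(cam,P):
    m=robot.camera_model(cam); o=np.array(m["orientation"]); M=o if o.shape==(3,3) else R.from_euler('xyz',o).as_matrix()
    r=M.T@(np.array(P,float)-m["origin"]); 
    return cv2.projectPoints(r.reshape(1,1,3),np.zeros(3),np.zeros(3),np.array(m["K"]),np.array(m["distortion"]))[0][0,0]
def save(cam,name):
    im=robot.get_image(cam); cv2.imwrite("pics/"+name,im[:,:,::-1]); return im
E
python3 - <<'E'
from h import *
s=robot.sense(); print(s)
for c in("top","side"):
    save(c,c+"0.png"); print(c,robot.camera_model(c)["origin"],robot.camera_model(c)["orientation"])
    for t in("canister","pad","console","selector_grip","stud","sight_jar","ratchet","reed_cage","gap_tool"):
        print(t,[(np.round(d["point"]),round(d["p"],2),np.round(onz(c,d["point"],0))) for d in robot.mark_of(c,t)[:3]])
E
```

```text
{'t': 0.0, 'joint_pos': array([ 1.21557410e+00,  1.31185015e-01,  1.48929329e+00,  2.34375054e-05,
        1.52300403e+00, -8.53961071e-02]), 'qd': array([-2.75074528e-03,  8.08148932e-05, -8.34837757e-04, -1.65507981e-03,
        7.28726010e-04,  1.22628082e-03]), 'joint_efforts': array([-3.23936465e-04, -5.69392061e+01, -5.00551558e+01, -3.83915203e-04,
        1.52707152e-02, -2.05384407e-05]), 'position': array([159.69918083, 577.7421826 , 212.32253306]), 'tool_rot': array([-3.13971186e+00, -1.84497973e-04,  2.87176522e+00]), 'ft_force': array([-0.47632878,  0.35452824, -0.4070722 ]), 'wrist_torque': array([-0.01465946,  0.02909342,  0.00613644]), 'grasp_force': 0.0, 'gripper_width': 85.56587932651193}
top [4.61522665e+02 9.05335466e-01 1.37598938e+03] [-3.08662713  0.01666217 -1.56774406]
canister [(array([210., 238.]), 0.98, array([472., 212.,   0.])), (array([221., 292.]), 0.81, array([328., 182.,   0.])), (array([169., 291.]), 0.78, array([331., 321.,   0.]))]
pad [(array([271., 185.]), 0.77, array([611.,  53.,   0.]))]
console [(array([343., 205.]), 0.94, array([ 560., -138.
[... 747 characters left out ...]
rray([269., 175.]), 0.63, array([657., 249.,   0.]))]
pad [(array([292., 217.]), 0.84, array([616.,  53.,   0.])), (array([313., 242.]), 0.51, array([614., -48.,   0.]))]
console [(array([315., 276.]), 0.73, array([ 562., -140.,    0.]))]
selector_grip [(array([312., 244.]), 0.9, array([608., -54.,   0.]))]
stud [(array([331., 259.]), 0.69, array([ 620., -114.,    0.]))]
sight_jar [(array([317., 181.]), 0.72, array([762., 164.,   0.])), (array([222., 274.]), 0.69, array([393., -50.,   0.]))]
ratchet [(array([380., 248.]), 0.68, array([ 739., -136.,    0.]))]
reed_cage [(array([222., 274.]), 0.61, array([394., -48.,   0.]))]
gap_tool [(array([260., 398.]), 0.96, array([ 346., -319.,    0.]))]
```

View pics/top0.png

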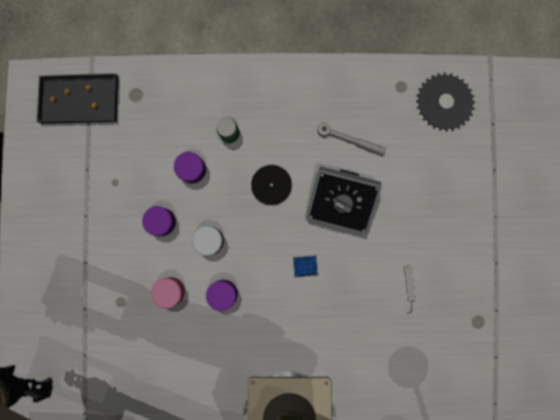

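View pics/side0.png

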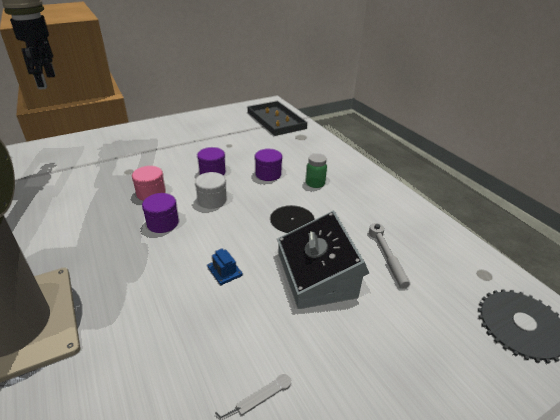

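Top view: the silver canister is at about (208,240), the pad at (271,185) and the console at (343,203), turned roughly -15°. The pink and purple look-alikes stand well clear of the canister. I'll move above the canister for a wrist view.

Request:
{"api": "step_arm", "payload": {"series": "1 -0.78 0.856 0 0;1 -0.78 0.856 0 0;1 -0.78 0.856 0 0;1 -0.78 0.856 0 0;1 -0.78 0.856 0 0;1 -0.78 0.856 0 0"}}

```text
t: 1.75
position: [407.6, 731.9, 207.0]
tool_rot: [-3.136, -0.001, 2.869]
ft_force: [-0.1, -0.2, -0.6]
gripper_width: 85.4
grasp_force: 0.0
```

```bash
python3 - <<'E'
from h import *
s=robot.sense(); print(s["t"],s["position"],s["tool_rot"],s["joint_pos"],robot.camera_model("wrist"))
save("wrist","w0.png")
for t in("canister","pad"):
    for d in robot.mark_of("wrist",t)[:3]: print(t,d,onz("wrist",d["point"],0))
    for d in robot.boxes_of("wrist",t)[:3]: print(t,d)
E
```

```text
1.75 [407.56424354 731.8651982  206.95361956] [-3.13567554e+00 -1.37036534e-03  2.86895162e+00] [ 1.00171619e+00  8.72442401e-01  5.25983784e-01 -4.24646914e-04
  1.74922578e+00 -2.96517256e-01] {'K': array([[292.30947062,   0.        , 280.19203883],
       [  0.        , 292.30947062, 210.66741038],
       [  0.        ,   0.        ,   1.        ]]), 'distortion': array([-0.05860174,  0.        ,  0.        ,  0.        ,  0.        ]), 'origin': array([336.96859036, 753.27839829, 366.29722912]), 'orientation': array([2.85211788, 0.00624249, 1.2966076 ])}
canister {'point': [57.6, 317.7], 'p': 0.62} [515.64513514 338.60408361   0.        ]
canister {'bbox': [37.8, 327.6, 74.2, 66.5], 'p': 0.94}
```

Request:
{"api": "step_arm", "payload": {"series": "1 -0.38 -0.96 0 0;1 -0.38 -0.96 0 0;1 -0.38 -0.96 0 0;1 -0.38 -0.96 0 0;1 -0.38 -0.96 0 0;1 -0.38 -0.96 0 0"}}

```text
t: 2.75
position: [432.3, 475.5, 215.6]
tool_rot: [3.139, 0.001, 2.871]
ft_force: [-0.5, 0.6, -0.7]
gripper_width: 85.6
grasp_force: 0.0
```

Request:
{"api": "step_arm", "payload": {"series": "1 -0.38 -0.96 0 0;1 -0.38 -0.96 0 0;1 -0.38 -0.96 0 0;1 -0.38 -0.96 0 0;1 -0.38 -0.96 0 0;1 -0.38 -0.96 0 0"}}

```text
t: 3.5
position: [460.5, 220.4, 214.3]
tool_rot: [3.14, 0.001, 2.872]
ft_force: [-0.1, 0.7, -0.3]
gripper_width: 85.5
grasp_force: 0.0
```

```bash
python3 - <<'E'
from h import *
s=robot.sense(); print(s["t"],s["position"],s["tool_rot"],s["joint_pos"])
save("wrist","w1.png")
for t in("canister","pad"):
    for d in robot.mark_of("wrist",t)[:3]: print(t,d,onz("wrist",d["point"],0))
    for d in robot.boxes_of("wrist",t)[:3]: print(t,d)
E
```

```text
3.5 [460.53097379 220.41331048 214.31007198] [3.13989694e+00 1.10990374e-03 2.87181702e+00] [ 3.45375320e-01 -1.15753575e-01  1.73389272e+00  7.45266827e-04
  1.52156851e+00 -9.55682282e-01]
canister {'point': [272.9, 188.3], 'p': 0.86} [464.84921425 210.71952697   0.        ]
canister {'point': [327.9, 54.4], 'p': 0.78} [327.95120825 316.1952613    0.        ]
canister {'point': [340.7, 296.8], 'p': 0.64} [648.25160237 262.4442092    0.        ]
canister {'bbox': [334.8, 44.0, 80.6, 87.9], 'p': 0.88}
canister {'bbox': [271.4, 195.7, 65.9, 71.2], 'p': 0.82}
canister {'bbox': [345.2, 313.0, 62.1, 74.2], 'p': 0.79}
pad {'point': [197.8, 305.2], 'p': 0.92} [605.4491618   53.95053711   0.        ]
pad {'bbox': [207.9, 306.4, 53.8, 65.1], 'p': 0.76}
```

View pics/w1.png

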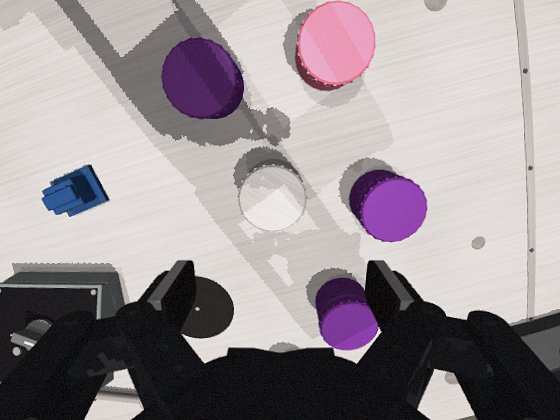

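The wrist view shows the silver canister's top disc centred near (272,199), spanning columns 239-306, and the pad's centre dot at (198,309).

```bash
python3 - <<'E'
from h import *
print(onz("wrist",[272.5,199],64),onz("wrist",[239,199],64),onz("wrist",[306,199],64),"pad",onz("wrist",[197.5,309],0))
print("top:",onz("top",[208,240],64), onz("top",[271.5,185],0))
print("side top", onz("side",[211,184],64),onz("side",[292.5,218.5],0))
w=cv2.imread("pics/w1.png"); t=cv2.imread("pics/top0.png"); q=cv2.imread("pics/side0.png")
a=cv2.resize(w[150:330,150:330],(400,400)); b=cv2.resize(t[150:270,180:300],(400,400)); 
cv2.imwrite("pics/c1.png",np.hstack([a,b]))
E
```

```text
[462.64684172 211.85787291  64.        ] [452.91710815 176.63933453  64.        ] [472.34659614 247.04387106  64.        ] pad [6.11441189e+02 5.09316610e+01 5.68434189e-14]
top: [465.7674327  207.80005493  64.        ] [611.97997451  50.5712693    0.        ]
side top [461.77404223 186.01416525  64.        ] [615.69585439  46.64300921   0.        ]
```

View pics/c1.png

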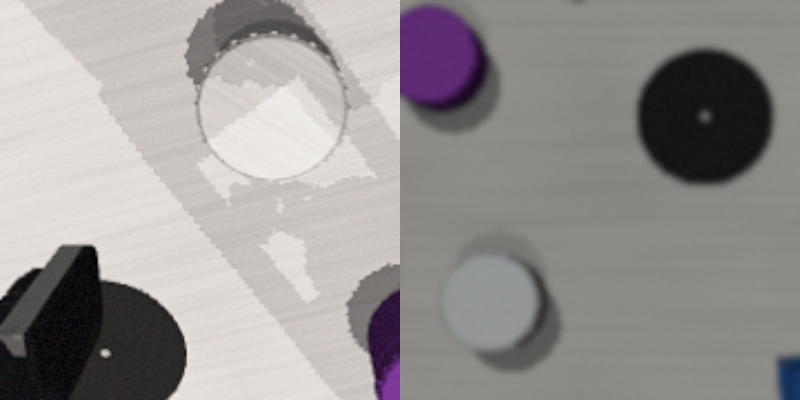

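Request:
{"api": "step_arm", "payload": {"series": "1 -0.018 -0.034 0.2 0;1 -0.018 -0.034 0.45 0;1 -0.018 -0.034 0.45 0;1 -0.018 -0.034 0.45 0"}}

```text
t: 4.25
position: [463.0, 210.8, 102.9]
tool_rot: [3.141, 0.001, 2.873]
ft_force: [0.9, 0.1, 0.6]
gripper_width: 85.5
grasp_force: 0.0
```

```bash
python3 - <<'E'
from h import *
s=robot.sense(); print(s["t"],s["position"],s["tool_rot"])
im=save("wrist","w2.png")
M=R.from_euler('xyz',s["tool_rot"]).as_matrix()
print(proj("wrist",s["position"]),[proj("wrist",s["position"]+M@np.array([0,a,30.])) for a in(-38,38)])
E
```

```text
4.25 [463.03065318 210.82580298 102.87440229] [3.14062611e+00 1.31644555e-03 2.87270564e+00]
[278.59074859 250.9047051 ] [array([224.26195769, 232.86074701]), array([333.28628697, 232.6437808 ])]
```

View pics/w2.png

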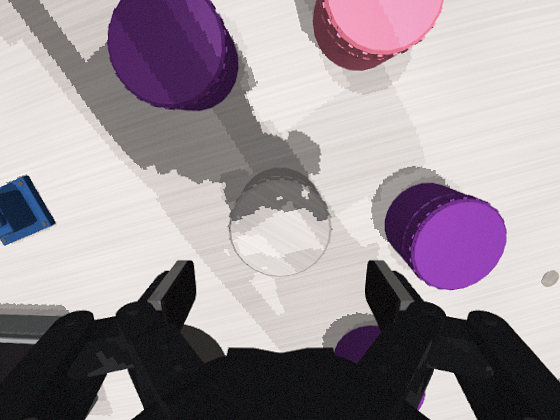

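The canister disc is centred at about (280,225), midway between the fingers at columns 194 and 366, so the alignment is good. Next I descend and close.

Request:
{"api": "step_arm", "payload": {"series": "1 0 0 0.15 0;1 0 0 0.284 0;1 0 0 0.284 0;1 0 0 0.284 0"}}

```text
t: 4.8
position: [464.3, 210.7, 32.8]
tool_rot: [3.139, 0.003, 2.872]
ft_force: [-0.3, 0.8, -0.3]
gripper_width: 85.2
grasp_force: 0.0
```

Request:
{"api": "step_arm", "payload": {"series": "0.8 0 0 0 0;0.8 0 0 0 0;0.8 0 0 0 0;0.8 0 0 0 0;0.8 0 0 0 0;0.8 0 0 0 0"}}

```text
t: 5.55
position: [464.4, 210.7, 33.7]
tool_rot: [3.139, 0.004, 2.872]
ft_force: [-4.2, -2.2, 14.7]
gripper_width: 71.7
grasp_force: 64.3
```

```bash
python3 - <<'E'
from h import *
s=robot.sense(); print(s["position"],s["ft_force"],s["gripper_width"],s["joint_pos"])
save("wrist","w3.png"); print(robot.boxes_of("wrist","canister")[:3])
E
```

```text
[464.40802437 210.68689444  33.68484962] [-4.24026991 -2.19933149 14.71727016] 71.67764425424262 [ 3.25400311e-01  5.10671754e-02  1.91581470e+00 -9.95610426e-05
  1.17010752e+00 -9.75695905e-01]
[{'bbox': [487.6, 275.4, 144.1, 149.5], 'p': 0.95}, {'bbox': [119.9, 51.4, 209.8, 102.8], 'p': 0.85}, {'bbox': [406.4, 24.4, 162.0, 48.9], 'p': 0.85}]
```

View pics/w3.png

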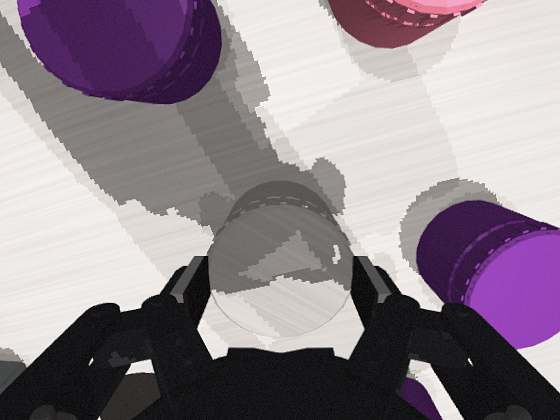

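```bash
python3 - <<'E'
from h import *
s=robot.sense(); M=R.from_euler('xyz',s["tool_rot"]).as_matrix()
c=onz("wrist",[281,268],64); print(c)
d=np.array([612,51,0])-[(c[0]+s["position"][0])/2,(c[1]+s["position"][1])/2,0]; print(d,M.T@d/250)
E
```

```text
[458.71894929 213.15094008  64.        ]
[ 150.43807615 -160.92170679    0.        ] [-0.75148635 -0.46011287  0.00172928]
```

Request:
{"api": "step_arm", "payload": {"series": "0.8 -0.04 -0.024 0 0;0.8 -0.11 -0.066 0 0;0.8 -0.19 -0.114 0 0;0.8 -0.27 -0.162 0 0;0.8 -0.35 -0.21 0 0;0.8 -0.43 -0.258 0 0;0.8 -0.51 -0.306 0 0;0.8 -0.59 -0.354 0 0;0.8 -0.66 -0.4 0 0;0.8 -0.72 -0.436 0 0;0.8 -0.755 -0.458 0 0;0.8 -0.76 -0.46 0 0"}}

```text
t: 7.15
position: [617.1, 49.3, 34.3]
tool_rot: [3.139, 0.004, 2.872]
ft_force: [-8.3, 6.6, 18.1]
gripper_width: 72.0
grasp_force: 71.9
```

```bash
python3 - <<'E'
from h import *
s=robot.sense(); print(s["t"],s["position"],s["tool_rot"],s["ft_force"],s["gripper_width"],s["joint_pos"])
for c in("top","side","wrist"):
    save(c,c+"1.png")
    for t in("canister",): print(c,[(np.round(d["point"]),round(d["p"],2),np.round(onz(c,d["point"],0))) for d in robot.mark_of(c,t)[:4]])
E
```

```text
7.15 [617.12871281  49.31851369  34.32384602] [3.13864009 0.00381168 2.87171674] [-8.2729174   6.60655448 18.0710666 ] 72.0070726889873 [-0.00419559  0.32560473  1.6015421   0.00197534  1.2099933  -1.30581485]
top [(array([221., 295.]), 0.86, array([321., 183.,   0.])), (array([172., 292.]), 0.86, array([328., 314.,   0.])), (array([161., 222.]), 0.78, array([514., 344.,   0.])), (array([192., 168.]), 0.67, array([658., 262.,   0.]))]
side [(array([163., 223.]), 0.86, array([328., 170.,   0.])), (array([212., 173.]), 0.8, array([513., 334.,   0.])), (array([269., 173.]), 0.73, array([661., 258.,   0.])), (array([293., 219.]), 0.71, array([617.,  44.,   0.]))]
wrist [(array([282., 229.]), 0.77, array([615.,  52.,   0.]))]
```

Request:
{"api": "step_arm", "payload": {"series": "1 0 0 0 0;1 0 0 0 0;1 0 0 0 0;1 0 0 0 0;1 0 0 0 0;1 0 0 -0.05 0;1 0 0 -0.12 0;1 0 0 -0.25 0;1 0 0 -0.4 0;1 0 0 -0.6 0;1 0 0 -0.7 0;1 0 0 -0.7 0"}}

```text
t: 8.95
position: [616.8, 48.4, 209.9]
tool_rot: [3.14, 0.007, 2.872]
ft_force: [0.5, -0.3, -0.2]
gripper_width: 85.3
grasp_force: 0.0
```

```bash
python3 - <<'E'
from h import *
s=robot.sense(); print(s["t"],s["position"],s["tool_rot"],s["ft_force"],s["gripper_width"])
M=R.from_euler('xyz',s["tool_rot"]).as_matrix()
for c in("wrist",):
    save(c,c+"2.png")
    for t in("canister","pad","console","selector_grip","stud"): print(c,t,[(np.round(d["point"]),round(d["p"],2),np.round(onz(c,d["point"],0)),np.round(onz(c,d["point"],88))) for d in robot.mark_of(c,t)[:4]])
# canister top centre predicted
print(proj("wrist",[612,51,64]))
# look point over console : TCP so camera is above console
cam=robot.camera_model("wrist"); print(M.T@(cam["origin"]-s["position"]))
E
```

```text
8.95 [616.7797238   48.44892189 209.90550298] [3.1396428  0.00729872 2.87179699] [ 0.45388791 -0.27404993 -0.17272463] 85.34213373231611
wrist canister [(array([446., 165.]), 0.98, array([647., 258.,   0.]), array([622., 213.,  88.])), (array([494.,  37.]), 0.95, array([512., 335.,   0.]), array([520., 271.,  88.])), (array([280., 183.]), 0.6, array([613.,  49.,   0.]), array([597.,  54.,  88.]))]
wrist pad []
wrist console [(array([137., 178.]), 0.73, array([ 556., -124.,    0.]), array([553., -78.,  88.]))]
wrist selector_grip [(array([ 93., 188.]), 0.59, array([ 552., -186.,    0.]), array([ 549., -124.,   88.]))]
wrist stud [(array([ 66., 211.]), 0.75, array([ 570., -237.,    0.]), array([ 563., -163.,   88.]))]
[281.76650008 194.89422096]
[  75.39946869    0.25308459 -153.24777661]
```

View pics/wrist2.png

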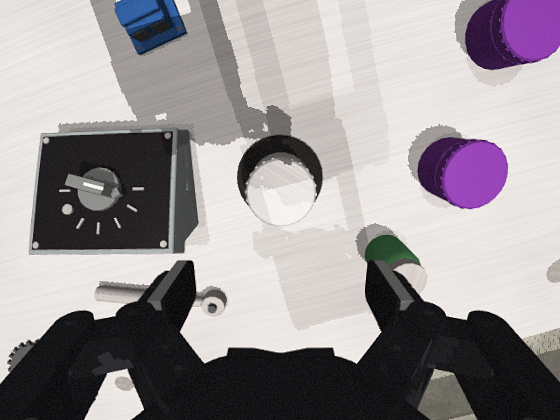

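The wrist view shows the canister disc at (281,191) inside the black pad, where the centred prediction is (282,195). The knob is near (98,187), its nose pointing right and slightly down, with the stud at (67,210). I'll move over the console.

Request:
{"api": "step_arm", "payload": {"series": "0.3 0.02 -0.2 0 0;0.3 0.05 -0.45 0 0;0.3 0.08 -0.736 0 0;0.3 0.08 -0.736 0 0;0.3 0.08 -0.736 0 0;0.3 0.08 -0.736 0 0"}}

```text
t: 10.0
position: [546.6, -122.2, 204.5]
tool_rot: [3.141, -0.001, 2.873]
ft_force: [0.3, -0.1, -0.3]
gripper_width: 25.4
grasp_force: 0.0
```

```bash
python3 - <<'E'
from h import *
s=robot.sense(); print(s["t"],s["position"],s["tool_rot"],s["gripper_width"],s["joint_pos"])
im=save("wrist","w4.png")
for t in("console","selector_grip","stud"): print(t,[(np.round(d["point"]),round(d["p"],2),np.round(onz("wrist",d["point"],88))) for d in robot.mark_of("wrist",t)[:4]])
b=robot.boxes_of("wrist","selector_grip"); print(b[:2])
x,y=map(int,b[0]["bbox"][:2]); 
x0=max(0,x-120);y0=max(0,y-90);print(x0,y0)
cv2.imwrite("pics/c4.png",cv2.resize(im[y0:y0+180,x0:x0+240,::-1],None,fx=3.3333,fy=3.3333,interpolation=cv2.INTER_CUBIC)[:600,:800])
E
```

```text
10.0 [ 546.64164642 -122.23464869  204.51367781] [ 3.14100943e+00 -6.01428131e-04  2.87298389e+00] 25.43363648118591 [-3.11906385e-01  2.77022080e-02  1.61252695e+00  5.57961055e-04
  1.50198961e+00 -1.61413231e+00]
console [(array([274., 199.]), 0.76, array([ 542., -126.,   88.])), (array([271., 213.]), 0.48, array([ 555., -133.,   88.]))]
selector_grip [(array([271., 210.]), 0.65, array([ 552., -132.,   88.]))]
stud [(array([238., 235.]), 0.76, array([ 568., -172.,   88.])), (array([421., 202.]), 0.66, array([583.,  12.,  88.]))]
[{'bbox': [277.9, 212.6, 48.1, 42.5], 'p': 0.73}, {'bbox': [273.5, 212.8, 153.3, 131.4], 'p': 0.17}]
157 122
```

View pics/c4.png

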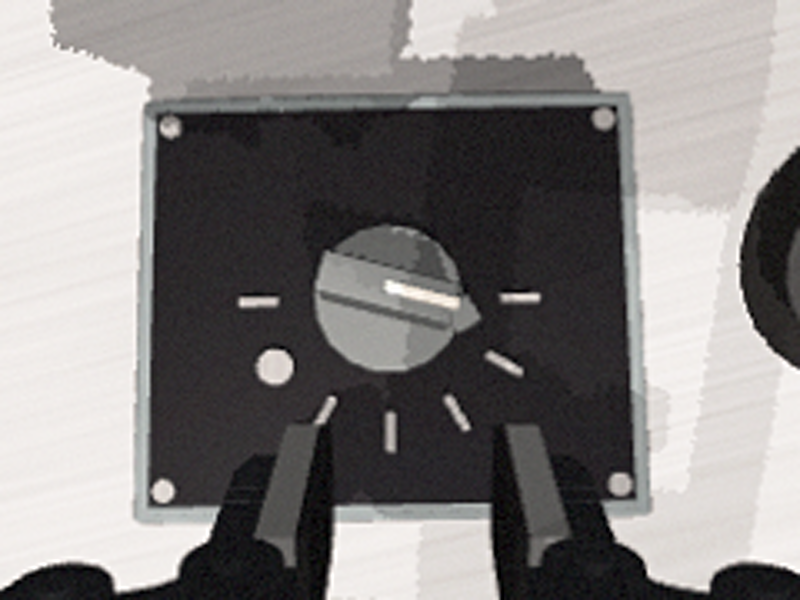

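The close view shows the panel marks for 0 at crop (520,297) and π at (258,301), the stud at (275,367) and the nose at (480,318). The bar is tilted about 14°. Now I'll work out the console pose.

```bash
cat >> h.py <<'E'
n0=np.array([-np.sin(np.radians(25)),0,np.cos(np.radians(25))]); u0=np.array([np.cos(np.radians(25)),0,np.sin(np.radians(25))])
E
python3 - <<'E'
from h import *
from scipy.optimize import least_squares
px=lambda a,b:np.array([157+a/3.3333,122+b/3.3333])
ks={0:px(520,297),1:px(504,364),2:px(457,413),3:px(390.5,432),5:px(275,367),6:px(258,301)}
dx={k:onz("wrist",v,72) for k,v in ks.items()}
print(dx[0],dx[6],np.linalg.norm(dx[0]-dx[6]))
def pts(p):
    x,y,psi,r=p; Rz=R.from_euler('z',psi).as_matrix(); f=np.array([x,y,72.])
    return f,Rz
def res(p):
    f,Rz=pts(p)
    e=[]
    for k,v in ks.items():
        th=k*np.pi/6; r=41 if k==5 else p[3]
        e+=list(proj("wrist",f+Rz@(r*(np.cos(th)*np.array([0,1,0])+np.sin(th)*u0)))-v)
    return e
r=least_squares(res,[553,-133,-0.25,41]); print(r.x,np.round(r.fun,1))
f,Rz=pts(r.x); g=f+Rz@(18*n0); print("foot",f,"grip",g)
# bar angle: from top-of-bar features (29mm above panel)
for name,a in {"line":[(388,287),(460,302)],"edge":[(325,252),(452,290)],"edge2":[(320,295),(445,327)]}.items():
    Q=[]
    for q in a:
        o,v=ray("wrist",px(*q)); n=Rz@n0; P0=f+29*n; P=o+v*((P0-o)@n)/(v@n); Q.append(Rz.T@(P-P0))
    d=Q[1]-Q[0]; print(name,np.round(Q,1),"theta",np.arctan2(d@u0,d[1]))
o,v=ray("wrist",px(480,318)); 
for h in(7,18,29):
    n=Rz@n0; P0=f+h*n; P=o+v*((P0-o)@n)/(v@n); d=Rz.T@(P-P0); print(h,d,np.arctan2(d@u0,d[1]))
E
```

```text
[569.28315362 -92.81085588  72.        ] [ 548.64935235 -172.35607801   72.        ] 82.17783227863939
[ 5.59131981e+02 -1.32656224e+02 -2.53962935e-01  4.11315400e+01] [ 0.   0.2  0.1 -0.2 -0.1 -0.  -0.1 -0.   0.1 -0.1 -0.1  0.2]
foot [ 559.13198109 -132.65622435   72.        ] grip [ 551.76885583 -130.74499607   88.31354017]
line [[ 0.5  0.6  0.2]
 [ 4.7 20.9  2.2]] theta 0.22291720470194681
edge [[ -8.9 -17.3  -4.2]
 [  1.5  18.8   0.7]] theta 0.309804051705112
edge2 [[  2.3 -18.7   1.1]
 [ 11.1  16.6   5.2]] theta 0.26737449069120794
7 [ 6.44357953 27.96204387  3.00469048] 0.24898652777469743
18 [ 7.66161704 27.22959585  3.5726707 ] 0.3010239030418914
29 [ 8.87965455 26.49714782  4.14065092] 0.35416977753919116
```

Request:
{"api": "step_arm", "payload": {"series": "0.27 -0.016 -0.028 0 0.05;0.27 -0.016 -0.028 0 0.1;0.27 -0.016 -0.028 0 0.16;0.27 -0.016 -0.028 0 0.21;0.27 -0.016 -0.028 0 0.27;0.27 -0.016 -0.028 0 0.32;0.27 -0.016 -0.028 0 0.38;0.27 -0.016 -0.028 0 0.43;0.27 -0.016 -0.028 0 0.49;0.27 -0.016 -0.028 0 0.54;0.27 -0.016 -0.028 0 0.571;0.27 -0.016 -0.028 0 0.571"}}

```text
t: 11.75
position: [548.4, -131.0, 204.9]
tool_rot: [-3.142, -0.0, 1.079]
ft_force: [0.6, -0.2, -0.2]
gripper_width: 23.2
grasp_force: 0.0
```

Request:
{"api": "step_arm", "payload": {"series": "0.27 0 0 0.1 0;0.27 0 0 0.2 0;0.27 0 0 0.3 0;0.27 0 0 0.34 0;0.27 0 0 0.34 0;0.27 0 0 0.34 0"}}

```text
t: 12.5
position: [549.1, -131.6, 121.2]
tool_rot: [3.14, -0.0, 1.079]
ft_force: [0.0, 0.3, -0.2]
gripper_width: 23.1
grasp_force: 0.0
```

Request:
{"api": "step_arm", "payload": {"series": "0.27 0 0 0.04 0;0.27 0 0 0.06 0;0.27 0 0 0.074 0;0.27 0 0 0.074 0;0.27 0 0 0.074 0"}}

```text
t: 13.12
position: [548.4, -131.4, 101.6]
tool_rot: [3.141, -0.0, 1.078]
ft_force: [-0.5, -0.5, -0.8]
gripper_width: 23.0
grasp_force: 0.0
```

Request:
{"api": "step_arm", "payload": {"series": "0.21 0 0 0 0;0.21 0 0 0 0;0.21 0 0 0 0"}}

```text
t: 13.5
position: [548.3, -131.4, 101.5]
tool_rot: [3.141, -0.0, 1.078]
ft_force: [0.6, -0.5, 0.9]
gripper_width: 17.8
grasp_force: 0.0
```

Request:
{"api": "step_arm", "payload": {"series": "0.21 0 0 0 0.04;0.21 0 0 0 0.08;0.21 0 0 0 0.12;0.21 0 0 0 0.16;0.21 0 0 0 0.2;0.21 0 0 0 0.2"}}

```text
t: 14.25
position: [548.3, -131.4, 101.4]
tool_rot: [3.142, -0.0, 0.45]
ft_force: [-0.2, 0.1, -0.2]
gripper_width: 17.5
grasp_force: 0.0
```

```bash
python3 - <<'E'
from h import *
s=robot.sense(); print(s["position"],s["tool_rot"],s["ft_force"],s["wrist_torque"],s["gripper_width"],s["grasp_force"],s["joint_pos"])
im=save("wrist","w5.png"); print([ (d["bbox"],d["p"]) for d in robot.boxes_of("wrist","selector_grip")[:2]])
p=proj("wrist",[551.8,-130.7,88]).astype(int); print(p)
x0,y0=max(0,p[0]-120),max(0,min(240,p[1]-90))
cv2.imwrite("pics/c5.png",cv2.resize(im[y0:y0+180,x0:x0+240,::-1],(800,600),interpolation=cv2.INTER_CUBIC))
E
```

```text
[ 548.30919175 -131.39437245  101.4278816 ] [ 3.14156805e+00 -3.96577910e-05  4.50383088e-01] [-0.19383947  0.06882811 -0.1731418 ] [ 0.00579006 -0.01478274  0.01051432] 17.493151128821506 0.0 [-3.26139651e-01  1.14262238e-01  1.71435236e+00  1.05949397e-05
  1.31293253e+00  7.94270887e-01]
[([288.0, 233.1, 69.3, 76.5], 0.61)]
[283 237]
```

View pics/c5.png

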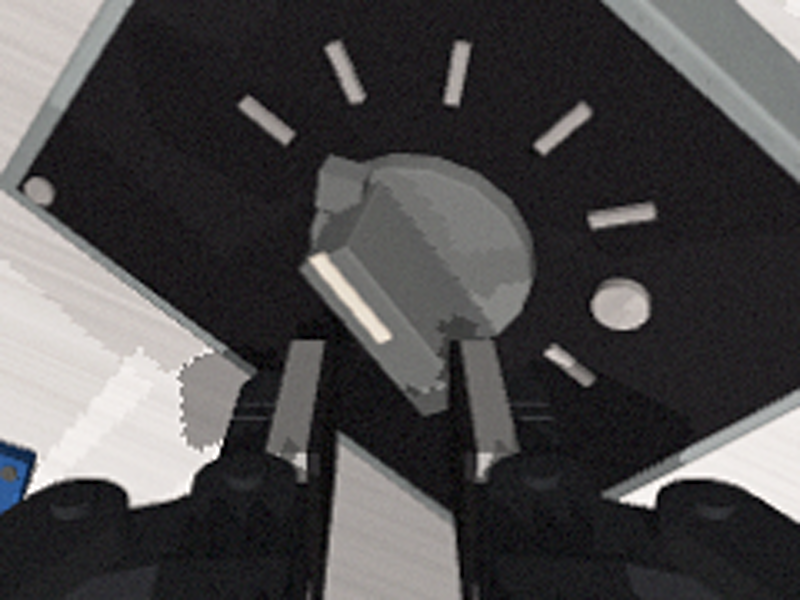

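The picture shows the knob unturned: the bar is clear of the pads, whose visible tips end at crop row 340. So the tips seem to be above the bar. I'll check where the tips really are.

```bash
python3 - <<'E'
from h import *
s=robot.sense(); M=R.from_euler('xyz',s["tool_rot"]).as_matrix(); p=s["position"]
y0=max(0,min(240,237-90))
for z in(-25,-15,-8,0,5,11):
    for x in(-11,11): 
        q=[proj("wrist",p+M@np.array([x,y,z])) for y in(-8.9,8.9)]
        print(z,x,*[np.round((a-[163,y0])*10/3) for a in q])
Rz=R.from_euler('z',-.254).as_matrix();f=np.array([559.13,-132.66,72])
for th in(.26,):
  for h in(7,29):
    for s_ in(-20,20):
      for w in(-6,6):
        b=np.cos(th)*np.array([0,1,0])+np.sin(th)*u0; c=np.cross(n0,b)
        P=f+Rz@(h*n0+s_*b+w*c); print(h,s_,w,np.round(P),np.round((proj("wrist",P)-[163,y0])*10/3))
E
```

```text
-25 -11 [342. 477.] [455. 477.]
-25 11 [340. 350.] [458. 350.]
-15 -11 [345. 445.] [451. 445.]
-15 11 [343. 323.] [454. 323.]
-8 -11 [347. 424.] [449. 424.]
-8 11 [345. 307.] [451. 307.]
0 -11 [349. 402.] [446. 402.]
0 11 [347. 289.] [448. 289.]
5 -11 [350. 390.] [445. 390.]
5 11 [348. 279.] [447. 279.]
11 -11 [351. 375.] [443. 375.]
11 11 [349. 268.] [445. 268.]
7 -20 -6 [ 552. -152.   79.] [496. 327.]
7 -20 6 [ 542. -147.   74.] [449. 345.]
7 20 -6 [ 570. -117.   83.] [380. 179.]
7 20 6 [ 561. -112.   78.] [334. 203.]
29 -20 -6 [ 543. -150.   99.] [474. 406.]
29 -20 6 [ 533. -144.   94.] [423. 422.]
29 20 -6 [ 561. -115.  103.] [344. 249.]
29 20 6 [ 552. -109.   98.] [294. 272.]
```

Request:
{"api": "step_arm", "payload": {"series": "0.27 0 0 0 -0.05;0.27 0 0 0 -0.1;0.27 0 0 0 -0.15;0.27 0 0 0 -0.2;0.27 0 0 0.016 -0.2;0.27 0 0 0.032 -0.2;0.27 0 0 0.032 -0.2"}}

```text
t: 15.22
position: [547.8, -131.2, 92.7]
tool_rot: [-3.14, 0.0, 1.076]
ft_force: [-0.3, -0.1, -0.3]
gripper_width: 23.2
grasp_force: 0.0
```

```bash
python3 -c "
from h import *
print(robot.finger_overhang, robot.sense()['ft_force'])"
```

```text
11.0 [-0.34713883 -0.06020261 -0.25051431]
```

Request:
{"api": "step_arm", "payload": {"series": "0.27 0 0 0.008 0;0.27 0 0 0.016 0;0.27 0 0 0.016 0"}}

```text
t: 15.6
position: [548.2, -131.3, 89.2]
tool_rot: [-3.141, 0.0, 1.078]
ft_force: [-1.2, 0.6, 0.1]
gripper_width: 22.7
grasp_force: 0.0
```

Request:
{"api": "step_arm", "payload": {"series": "0.27 0 0 0.008 0;0.27 0 0 0.016 0;0.27 0 0 0.016 0"}}

```text
t: 15.98
position: [548.1, -131.3, 85.1]
tool_rot: [-3.141, 0.0, 1.078]
ft_force: [-0.7, 0.3, 0.7]
gripper_width: 23.2
grasp_force: 0.0
```

Request:
{"api": "step_arm", "payload": {"series": "0.19 0 0 0 0;0.19 0 0 0 0;0.19 0 0 0 0"}}

```text
t: 16.35
position: [548.3, -131.4, 85.5]
tool_rot: [3.141, -0.0, 1.078]
ft_force: [-0.2, -0.3, 0.3]
gripper_width: 16.0
grasp_force: 0.0
```

```bash
python3 - <<'E'
from h import *
im=save("wrist","w6.png")
cv2.imwrite("pics/c6.png",cv2.resize(im[150:330,163:403,::-1],(800,600),interpolation=cv2.INTER_CUBIC))
E
```

```text
(no output)
```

View pics/c6.png

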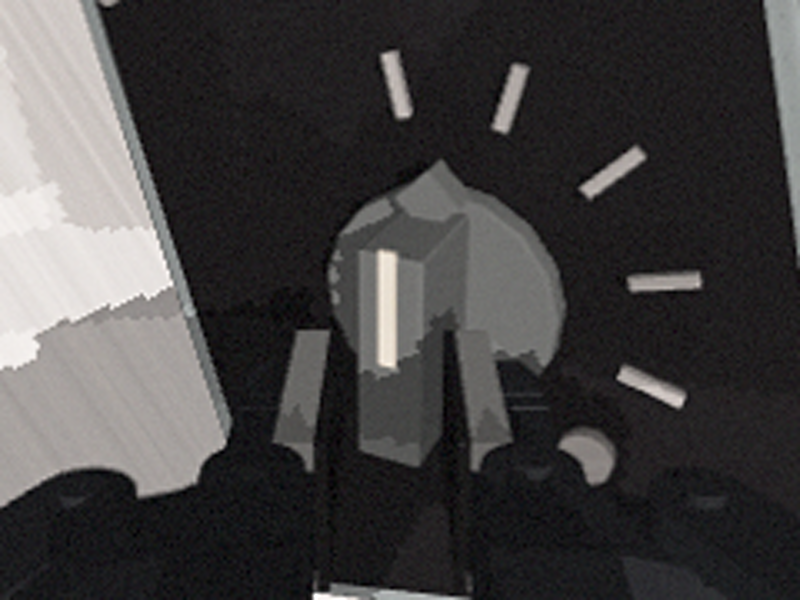

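The picture shows the bar lying straight between the two pads, with the white line up at columns 378-397, so yaw and centring are right. What's left is depth, which I'll test by closing a little.

Request:
{"api": "step_arm", "payload": {"series": "0.12 0 0 0 0;0.12 0 0 0 0;0.12 0 0 0 0"}}

```text
t: 16.77
position: [548.3, -131.4, 85.4]
tool_rot: [-3.142, 0.0, 1.078]
ft_force: [0.4, -0.1, -0.9]
gripper_width: 10.4
grasp_force: 0.0
```

Request:
{"api": "step_arm", "payload": {"series": "0.27 0 0 0 0;0.27 0 0 0 0;0.27 0 0 0.016 0;0.27 0 0 0.032 0;0.27 0 0 0.032 0"}}

```text
t: 17.4
position: [547.8, -131.2, 76.6]
tool_rot: [-3.14, 0.0, 1.078]
ft_force: [-0.2, -0.2, -0.3]
gripper_width: 23.5
grasp_force: 0.0
```

Request:
{"api": "step_arm", "payload": {"series": "0.12 0 0 0 0;0.12 0 0 0 0;0.12 0 0 0 0"}}

```text
t: 17.77
position: [548.8, -131.7, 77.4]
tool_rot: [3.14, -0.0, 1.078]
ft_force: [4.5, -2.9, -4.9]
gripper_width: 11.0
grasp_force: 26.3
```

Contact at width 11 just below TCP z=77, so the tips are now just past the bar's top. I'll reopen, go about 8 mm deeper, then narrow.

Request:
{"api": "step_arm", "payload": {"series": "0.27 0 0 0 0;0.27 0 0 0 0;0.27 0 0 0.016 0;0.27 0 0 0.03 0;0.27 0 0 0.03 0"}}

```text
t: 18.4
position: [547.9, -131.3, 69.4]
tool_rot: [-3.141, 0.0, 1.078]
ft_force: [0.1, 0.1, -0.6]
gripper_width: 23.0
grasp_force: 0.0
```

Request:
{"api": "step_arm", "payload": {"series": "0.21 0 0 0 0;0.21 0 0 0 0;0.21 0 0 0 0"}}

```text
t: 18.77
position: [549.2, -131.9, 70.4]
tool_rot: [3.139, -0.0, 1.078]
ft_force: [4.8, -3.4, -1.4]
gripper_width: 17.9
grasp_force: 2.3
```

Request:
{"api": "step_arm", "payload": {"series": "0.21 0 0 0 0.04;0.21 0 0 0 0.08;0.21 0 0 0 0.12;0.21 0 0 0 0.16;0.21 0 0 0 0.2;0.21 0 0 0 0.2"}}

```text
t: 19.52
position: [548.3, -131.8, 70.3]
tool_rot: [3.141, 0.0, 0.45]
ft_force: [0.2, -2.4, 1.1]
gripper_width: 18.4
grasp_force: 2.7
```

```bash
cat >> h.py <<'E'
F=np.array([559.13,-132.66,72.]); RZ=R.from_euler('z',-.254).as_matrix()
def knob(cam="wrist"):
    im=robot.get_image(cam).astype(int); n=RZ@n0; P0=F+29*n
    o,_=ray(cam,[280,210]); best=[]
    ys,xs=np.where((im[:,:,0]>170)&(im[:,:,0]-im[:,:,2]>12))
    for x,y in zip(xs,ys):
        o,v=ray(cam,[float(x),float(y)]); P=o+v*((P0-o)@n)/(v@n); d=RZ.T@(P-P0); a,b=d[1],d@u0
        if np.hypot(a,b)<24: best.append((a,b))
    if len(best)<4: return len(best),None
    m=np.mean(best,0); return len(best),np.round(m,1),round(float(np.arctan2(m[1],m[0])),3)
E
python3 - <<'E'
from h import *
s=robot.sense(); print(s["position"],s["tool_rot"],s["ft_force"],s["wrist_torque"],s["gripper_width"],s["grasp_force"])
print(knob())
E
```

```text
[ 548.32136287 -131.7579006    70.28014378] [3.14096601e+00 1.61477887e-04 4.50324114e-01] [ 0.1736918  -2.3661929   1.08170956] [-0.52665473 -0.00367633  0.01308547] 18.361045349475187 2.703893846628489
(200, array([9. , 7.1]), 0.666)
```

The knob is turning: it read about 0.26 before and 0.67 now. Continuing.

Request:
{"api": "step_arm", "payload": {"series": "0.21 0 0 0 0.04;0.21 0 0 0 0.08;0.21 0 0 0 0.12;0.21 0 0 0 0.16;0.21 0 0 0 0.2;0.21 0 0 0 0.24;0.21 0 0 0 0.27;0.21 0 0 0 0.27"}}

```text
t: 20.58
position: [547.8, -130.9, 69.5]
tool_rot: [-3.141, 0.001, -0.396]
ft_force: [0.4, -0.5, -0.7]
gripper_width: 18.1
grasp_force: 0.0
```

```bash
python3 - <<'E'
from h import *
s=robot.sense(); print(s["position"],s["tool_rot"],s["ft_force"],s["wrist_torque"],s["gripper_width"],s["joint_pos"])
print(knob())
E
```

```text
[ 547.83015843 -130.89344733   69.46387199] [-3.14128850e+00  1.22086398e-03 -3.95608331e-01] [ 0.38543395 -0.49910789 -0.71260436] [ 0.00727087  0.02476607 -0.02257959] 18.140495900822042 [-3.25825390e-01  1.48756287e-01  1.73889191e+00  4.08736174e-04
  1.25514117e+00  1.64045233e+00]
(136, array([ 0.2, 13.9]), 1.553)
```

Request:
{"api": "step_arm", "payload": {"series": "0.21 0 0 0 0.04;0.21 0 0 0 0.08;0.21 0 0 0 0.12;0.21 0 0 0 0.16;0.21 0 0 0 0.2;0.21 0 0 0 0.24;0.21 0 0 0 0.28;0.21 0 0 0 0.307;0.21 0 0 0 0.307"}}

```text
t: 21.75
position: [549.5, -130.1, 70.4]
tool_rot: [-3.139, 0.001, -1.36]
ft_force: [4.7, 5.6, 1.1]
gripper_width: 18.0
grasp_force: 3.1
```

```bash
python3 - <<'E'
from h import *
s=robot.sense(); print(s["position"],s["tool_rot"],s["ft_force"],s["wrist_torque"],s["gripper_width"],s["joint_pos"])
print(knob())
E
```

```text
[ 549.53012481 -130.07512827   70.43639761] [-3.13886552e+00  1.12981919e-03 -1.36007784e+00] [4.70795016 5.59257792 1.13911845] [ 0.99844135 -0.7703143   0.08192518] 18.026487612055107 [-3.24822922e-01  1.48306455e-01  1.73747424e+00  2.48703031e-03
  1.25404412e+00  2.60528021e+00]Traceback (most recent call last):
  File "<stdin>", line 3, in <module>
  File "h.py", line 24, in knob
    o,v=ray(cam,[float(x),float(y)]); P=o+v*((P0-o)@n)/(v@n); d=RZ.T@(P-P0); a,b=d[1],d@u0
        ~~~^^^^^^^^^^^^^^^^^^^^^^^^^
  File "h.py", line 5, in ray
    m=robot.camera_model(cam); K=np.array(m["K"]); d=np.array(m["distortion"])
ValueError: time passes only in moves, steps and waits
```

```bash
cat >> h.py <<'E'
def knob(cam="wrist"):
    im=robot.get_image(cam).astype(int); m=robot.camera_model(cam); n=RZ@n0; P0=F+29*n
    ys,xs=np.where((im[:,:,0]>170)&(im[:,:,0]-im[:,:,2]>12))
    q=cv2.undistortPoints(np.stack([xs,ys],1).astype(float)[:,None],np.array(m["K"]),np.array(m["distortion"]))[:,0]
    M=R.from_euler('xyz',m["orientation"]).as_matrix(); v=np.c_[q,np.ones(len(q))]@M.T; o=np.array(m["origin"])
    d=(o+v*(((P0-o)@n)/(v@n))[:,None]-P0)@RZ; a,b=d[:,1],d@u0; k=np.hypot(a,b)<24
    A=np.array([a[k].mean(),b[k].mean()]); return k.sum(),np.round(A,1),np.arctan2(A[1],A[0])
E
python3 -c "
from h import *
print(knob())"
```

```text
(np.int64(0), array([nan, nan]), np.float64(nan))h.py:34: RuntimeWarning: Mean of empty slice.
  A=np.array([a[k].mean(),b[k].mean()]); return k.sum(),np.round(A,1),np.arctan2(A[1],A[0])
  ret = ret.dtype.type(ret / rcount)
```

Request:
{"api": "step_arm", "payload": {"series": "0.16 0 0 0 0;0.12 0 0 0 0;0.12 0 0 0 0;0.12 0 0 0 0"}}

```text
t: 22.35
position: [550.4, -129.8, 70.8]
tool_rot: [-3.137, 0.001, -1.358]
ft_force: [6.8, 7.6, 0.8]
gripper_width: 12.2
grasp_force: 55.7
```

Request:
{"api": "step_arm", "payload": {"series": "0.27 0 0 0 0;0.27 0 0 0 0;0.27 0 0 0 0;0.27 0 0 -0.1 0;0.27 0 0 -0.3 0;0.27 0 0 -0.5 0;0.27 0 0 -0.5 0;0.27 0 0 -0.5 0"}}

```text
t: 23.35
position: [548.0, -131.6, 194.5]
tool_rot: [3.141, -0.0, -1.363]
ft_force: [-0.7, -1.0, -0.6]
gripper_width: 22.9
grasp_force: 0.0
```

```bash
python3 - <<'E'
from h import *
s=robot.sense(); print(s["t"],s["position"],s["ft_force"]); print(knob())
for t in("canister","selector_grip","stud"): print(t,[(np.round(d["point"]),round(d["p"],2),np.round(onz("wrist",d["point"],88))) for d in robot.mark_of("wrist",t)[:3]])
print("side",knob("side"),"top",knob("top"))
E
```

```text
23.35 [ 548.00935484 -131.56243167  194.48034219] [-0.66570892 -1.0233346  -0.63912588]
(np.int64(27), array([-9.4,  4.4]), np.float64(2.7005820105312064))
canister [(array([208., 298.]), 0.92, array([599., -16.,  88.])), (array([167., 398.]), 0.44, array([631., 137.,  88.])), (array([373., 392.]), 0.41, array([388.,  76.,  88.]))]
selector_grip [(array([275., 206.]), 0.55, array([ 551., -127.,   88.]))]
stud [(array([264., 158.]), 0.75, array([ 569., -169.,   88.]))]h.py:34: RuntimeWarning: Mean of empty slice.
  A=np.array([a[k].mean(),b[k].mean()]); return k.sum(),np.round(A,1),np.arctan2(A[1],A[0])
  ret = ret.dtype.type(ret / rcount)
Traceback (most recent call last):
  File "h.py", line 31, in knob
    q=cv2.undistortPoints(np.stack([xs,ys],1).astype(float)[:,None],np.array(m["K"]),np.array(m["distortion"]))[:,0]
      ~~~~~~~~~~~~~~~~~~~^^^^^^^^^^^^^^^^^^^^^^^^^^^^^^^^^^^^^^^^^^^^^^^^^^^^^^^^^^^^^^^^^^^^^^^^^^^^^^^^^^^^^^
cv2.error: OpenCV(4.12.0) /io/opencv/modules/calib3d/src/undistort.dispatch.cpp:347: error: (-215:Assertion failed) CV_IS_MAT(_src) && CV_IS_MAT(_dst) && (_src->rows == 1 || _src->cols == 1) && (_dst->rows == 1 || _dst->cols == 1) && _src->cols + _src->rows - 1 == _dst->rows + _dst->cols - 1 && (CV_MAT_TYPE(_src->type) == CV_32FC2 || CV_MAT_TYPE(_src->type) == CV_64FC2) && (CV_MAT_TYPE(_dst->type) == CV_32FC2 || CV_MAT_TYPE(_dst->type) == CV_64FC2) in function 'cvUndistortPointsInternal'
```

Request:
{"api": "step_arm", "payload": {"series": "0.27 0 0 0 -0.05;0.27 0 0 0 -0.11;0.27 0 0 0 -0.17;0.27 0 0 0 -0.22;0.27 0 0 0 -0.28;0.27 0 0 0 -0.34;0.27 0 0 0 -0.39;0.27 0 0 0 -0.45;0.27 0 0 0 -0.5;0.27 0 0 0 -0.56;0.27 0 0 0 -0.6;0.27 0 0 0 -0.6"}}

```text
t: 25.15
position: [548.0, -131.3, 194.4]
tool_rot: [-3.141, 0.001, 0.521]
ft_force: [-0.5, -0.3, 0.1]
gripper_width: 22.8
grasp_force: 0.0
```

```bash
python3 - <<'E'
from h import *
im=robot.get_image("wrist").astype(int); m=robot.camera_model("wrist"); n=RZ@n0; P0=F+29*n
# rectify bar-top plane: 0.25 mm grid, coords a (console y) right, b (upslope) down
g=np.arange(-24,24.1,.5); A,B=np.meshgrid(g,g)
P=P0+(A[...,None]*np.array([0,1,0])+B[...,None]*u0)@RZ.T
M=R.from_euler('xyz',m["orientation"]).as_matrix(); c=(P-np.array(m["origin"]))@M
q=cv2.projectPoints(c.reshape(-1,1,3),np.zeros(3),np.zeros(3),np.array(m["K"]),np.array(m["distortion"]))[0].reshape(A.shape+(2,)).astype(np.float32)
r=cv2.remap(im.astype(np.float32),q[...,0],q[...,1],cv2.INTER_LINEAR)
for lo,df in((170,12),(120,12),(100,8)):
    k=(r[...,0]>lo)&(r[...,0]-r[...,2]>df); a,b=A[k],B[k]
    if k.sum()>5:
        w,V=np.linalg.eigh(np.cov(a,b)); v=V[:,1]*np.sign(V[0,1]*a.mean()+V[1,1]*b.mean())
        print(k.sum(),a.mean(),b.mean(),"mean ang",np.arctan2(b.mean(),a.mean()),"axis",np.arctan2(v[1],v[0]),w**.5)
print([(np.round(d["point"]),round(d["p"],2),np.round(onz("wrist",d["point"],0))) for d in robot.mark_of("wrist","canister")[:4]])
for t in ("canister","pad"): print([(np.round(d["point"]),round(d["p"],2),np.round(onz("top",d["point"],0))) for d in (robot.get_image("top") is not None and robot.mark_of("top",t))[:5]])
E
```

```text
336 -8.714285714285714 5.145833333333333 mean ang 2.608183680520774 axis 2.6051825423183117 [1.17417782 5.92605259]
357 -8.68767507002801 5.175070028011205 mean ang 2.604356040433032 axis 2.6136946711222304 [1.22583022 6.12034896]
423 -8.695035460992909 5.081560283687943 mean ang 2.612707154777337 axis 2.6142703983347553 [1.40509357 6.22855491]
[(array([  1., 216.]), 0.88, array([324., 178.,   0.])), (array([170.,  55.]), 0.66, array([616.,  49.,   0.]))]
[(array([194., 169.]), 0.95, array([654., 258.,   0.])), (array([164., 220.]), 0.86, array([520., 337.,   0.])), (array([273., 185.]), 0.81, array([613.,  46.,   0.])), (array([169., 289.]), 0.75, array([337., 321.,   0.])), (array([222., 293.]), 0.62, array([326., 181.,   0.]))]
[(array([272., 187.]), 0.8, array([607.,  49.,   0.]))]
```

The knob reads 2.61 rad, the canister is within about 5 mm of the pad centre, and the arm is clear.

```bash
python3 -c "
from bench import robot
print(robot.finish_job())"
```

```text
the job is handed in; nothing more can be done
None
```

I handed the job in: by the camera measurements the canister stands within about 5 mm of the pad's centre, the selector rests at the stud (about 2.61 rad), and the arm is clear; the hand-in gave no verdict, and I did not re-measure the bystanders.

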